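# Function-test the latching stop button at a workshop bench

## Robot

A 7-joint arm with a two-finger parallel gripper is mounted at the origin on the work surface. World frame = base frame: x ahead of the robot, y to its left, z up, the work surface at z = 0. Lengths are in m, angles in degrees, forces in N, time in s.
With the tool pointing down it reaches from about 0.425 to 0.95 m from the base axis. Payload 4.7 kg.
Tool frame: the origin (TCP) lies at the very end of the fingers, on their centre line; the grasp point (between the pads) lies 19 mm behind it; z points along the fingers, x is the direction in which the jaws open and shut, and the axes are right-handed (so a half turn about z gives the same grasp; the last joint's range is limited). The gripper opens to 87 mm and grips with 3 to 60 N. Pads are 19 mm wide; open, the fingers measure 117 mm over their backs; the gripper's body (75 mm by 190 mm) begins 51 mm behind the grasp point.
Start: joints at [71.167, 26.849, -2.785, 87.806, 1.381, 65.374, -4.715], TCP at [0.199, -0.645, 0.223] pointing down, gripper open.
Joint ranges: [-148.3, 148.3], [-19.14, 114.17], [-79.39, 73.82], [5.75, 140.21], [-59.74, 239.74], [12.07, 113.84], [-152.46, 152.46]. Speed limits (degrees/s): [147.25, 147.25, 180, 180, 180, 180, 180].

## Interface

Orientations are given as [roll, pitch, yaw] about the fixed x, y, z axes, in that order (R = Rz(yaw) Ry(pitch) Rx(roll)).
In Python, from plant import telemetry, imaging, job_done gives the robot as it stands.
- The arm moves only by the tool apply_moves, never from a script. Its argument "increments" is a list of rows, each a list of 7 numbers: the shift along the tool's x, y, z in m, then the turn, a rotation vector about the tool's x, y, z in rad, then the opening, from 0 (shut) to 1 (fully open). In form: [[x, y, z, rx, ry, rz, hand], ...]. A call has 1 to 10 rows; each row shifts and turns the commanded pose from where the row before left it, along the tool's axes as they then stand; what a row does not reach is not made up. A row lasts 1/10 s, in which the tool goes at most 50 mm and 8.59 degrees, less where a joint would pass 70% of its speed; a pose out of reach is approached as far as the arm can. A call with a gripper value outside its range is refused whole. The fingers move at their own pace and stop on an object; "squeeze" is the grip in N (left out, the last holds). Time passes only in rows, so rows that do not move let the fingers close. It gives the time, the measured TCP pose, the force and the opening at its end, in the units of the state.
- telemetry.sense(): the state, without advancing time (a new reading comes with each control period).
- imaging.get_image(name): name is "scene" or "side" or "wrist"; returns (picture, depth): 384x512x3 uint8, red, green, blue; 384x512 float32, m along the optical axis (not along the pixel's ray), 0 where there is no reading.
- imaging.camera_params(name): a dict with "mtx" (3x3 intrinsics, pixels), "k1" (the pictures are not rectified: a ray, as slopes to the right and down, at radius r is drawn at 1 + k1 r^2 times it, then the intrinsics apply), "world_to_cam" (4x4, takes a point from world to camera coordinates); the wrist camera has in their place "tool_from_camera" (4x4, takes a point from camera to tool coordinates, whose origin is the TCP and whose axes are the tool frame's). Camera axes: x right, y up, looking along -z (the intrinsics and any distortion apply to the point x, -y, -z); pixel columns grow to the right and rows downward; lengths in m; the calibration is good to about 2 mm. A picture is of the moment at which its call begins: read the wrist's pose just before it. camera_params takes no time and is no camera call.
- job_done(): hands the job in, once; it reports no verdict.
The state is a dict: "time_s": time; "joint_positions": joint angles; "joint_velocities": joint speeds; "effort": joint torques, N m; "tool_pos": TCP position; "tool_rot": TCP orientation; "contact_force": force on the tool from outside, world axes, zero at the start; "ft_torque": the same for the moment, N m; "opening": finger opening in m.
Only numpy, scipy, OpenCV 4.12 (cv2) and the standard library are available. Lean on these libraries where they do the work, as an engineer would, in place of code of your own. Each camera call takes 0.05 s, during which the arm holds its last target.

## Task

Test the bench's stop button: press its winged head straight down until it latches in, then, with the fingertips against one of its two ears, push the head round clockwise (seen from above) until the latch lets go and it springs back out, and leave it standing out. Do not force it, and leave the bottle, the steel pin and the wrench beside it where they are.

Things in the scene. Friction and masses are not known exactly. Their poses are not given: they have to be found in the camera images.
- station: the stop station, fixed to the bench: a grey square box 130 x 130 mm with an aluminium lid, 70 mm high; origin at the centre of its underside, z up. The stop button stands upright in the middle of the lid on a thin steel stem (radius 12 mm) through a black collar (radius 21 mm, 12 mm high). Two small mounting feet stick out 20 mm on its y sides, a blanked cable gland on its +x side
- head_top (a point): centre of the top of the stop button's red plastic head, 128 mm above the bench when out and 120 mm when latched in; moves with the head. The head is a round mushroom of radius 24 mm, 24 mm tall (its underside 34 mm above the lid when out, 26 mm when latched), with two opposite ears. This point's y axis runs along the ears and turns with the head; z up
- ear_a (a point): a point in the head's ear on its +y side, 36 mm from the head's axis, half-way through the ear's thickness, 15 mm below the head's top. Each ear is a flat-sided finger 16 mm wide and 16 mm thick (from 1 to 17 mm above the head's underside) that reaches out to 46 mm from the axis; beside and under it is free space down to the lid
- ear_b (a point): the same point in the opposite ear (-y side)
- press (a joint): how far the head is pushed in, m: 0 out, 0.008 fully in. An over-centre spring resists with about 5 N at first, falling to nothing at about 0.0045, beyond which it snaps in by itself and stays latched at 0.008 (held there by about 4 N), on a hard end stop; let go before 0.004, it springs back out
- twist (a joint): how far the head is turned clockwise seen from above, rad: 0 at rest, stop at about 0.85; a light spring turns it back to 0 when let go. With the head latched in, a cam lifts it from 0.35 on; the latch lets go at about 0.5 to 0.65 and by 0.85 the head is fully out. Sideways push needed on an ear: 2 to 3 N, then 5 to 8 N at the cam; rubbing can hold the head back, so turn on to 0.8
- oil_mid (a point): middle (half-way up) of a loose white plastic oil bottle with a red cap, 48 mm in diameter, 105 mm tall, standing beside the station: leave alone
- pin_mid (a point): middle (half-way up) of a loose turned steel pin, 40 mm in diameter at its foot and 26 mm above, 65 mm tall, standing beside the station: leave alone
- wrench_mid (a point): middle of a loose steel wrench lying on the bench beyond the station, 160 mm long along its own x axis, 38 mm wide at the jaw, 8 mm thick: leave alone
Things that resemble listed ones, but are neither listed nor needed, are in the scene too. Of the things that look like the part that bears oil_mid, take the one that is nearest to the robot's base at the start.

How it is judged (in metres and radians):
On the way, in this order (a step that is already met when the one before it is completed fails the run):
1. the head is pressed in and latched (value of joint press above 0.0068 m and value of joint twist below 0.2 rad), for 0.2 s.
2. still latched, the head is being turned clockwise (value of joint twist above 0.25 rad and value of joint press above 0.0055 m).
3. turned further, the latch lets go and the head comes out (value of joint twist above 0.25 rad and value of joint press below 0.004 m).
At the end, for the whole second after the job is handed in: the head stands out again (within 1.5 mm of fully out) and is turned back to rest (within 0.1 rad); the bottle, pin and wrench stand or lie within 20 mm of where they were (value of joint press below 0.0015 m and value of joint twist below 0.1 rad and distance of each of oil_mid, pin_mid, wrench_mid from where it was at the start of the episode below 0.02 m and angle between each of oil_mid, pin_mid, wrench_mid's own z axis and vertical below 0.2 rad); the robot touches nothing.
It fails at once if the bottle, pin or wrench was pushed away, tipped over, lifted or carried (distance of any of oil_mid, pin_mid, wrench_mid from where it was at the start of the episode above 0.02 m or angle between any of oil_mid, pin_mid, wrench_mid's own z axis and vertical above 0.3 rad).
It fails at once if the stop button or its box was forced or squeezed (over 60 N) (contact force between any of the fingers, the arm and station above 60 N).
It also fails if it takes over 45 s, if anything falls off the work surface, if the arm or the gripper's body presses on something with over 40 N, if the wrist force passes 120 N, or if a joint passes its speed limit or range.

## Working session

There is one attempt and no reset: what is moved stays moved. The work goes in short steps, Python scripts to look and compute and a tool call to move; the robot and the scene stay as the last step left them, time stands still between calls to the robot, and variables do not carry over. Pictures are saved under pics/ and viewed, and the job is handed in when it is done.

Besides the shell and the picture viewer there is one more tool, called after ">>>" as name(argument=value, ...), one argument or row to a line, values as JSON. apply_moves: Moves the arm, as the interface text tells. Its arguments: {"type":"object","properties":{"increments":{"type":"array","items":{"type":"array","items":{"type":"number"}}},"squeeze":{"type":"number"}},"required":["increments"]}

```bash
ls; mkdir -p pics; python3 - <<'E'
from plant import telemetry, imaging
import cv2
print(telemetry.sense())
for n in ["scene","side","wrist"]:
    p,d=imaging.get_image(n); cv2.imwrite(f"pics/{n}0.png",p[:,:,::-1]); import numpy as np; np.savez(f"{n}0.npz",p=p,d=d)
    c=imaging.camera_params(n); print(n,c)
E
```

```text
pics
{'time_s': 0.0, 'joint_positions': array([71.16761687, 26.89847486, -2.78495898, 87.87582294,  1.38206602,
       65.37266545, -4.71687741]), 'joint_velocities': array([ 0.01801156,  0.03127584, -0.02667467,  0.05126335,  0.11777946,
        0.08159775,  0.00673147]), 'effort': array([-5.85110593e-04, -5.07978773e+01, -8.05999618e-02, -2.36154860e+01,
       -6.12533069e-02,  3.79367766e-02,  1.73945459e-04]), 'tool_pos': array([ 0.1991699 , -0.64431097,  0.2214702 ]), 'tool_rot': array([ 1.79995035e+02,  1.13248205e-01, -7.28219384e+01]), 'contact_force': array([ 0.32683886, -0.1268208 , -0.36146875]), 'ft_torque': array([ 0.00575901, -0.00312414, -0.00578682]), 'opening': 0.08690895904872625}
scene {'mtx': array([[394.23578429,   0.        , 254.28596439],
       [  0.        , 394.23578429, 191.10558788],
       [  0.        ,   0.        ,   1.        ]]), 'k1': 0.03189697343245143, 'world_to_cam': array([[-0.26083448,  0.96536545, -0.00591027,  0.16790509],
       [-0.67731571, -0.17863626,  0.71367536,  0.34539531],
       [ 0.68790175,  0.19015426,  0.70045167, -1.2355548
[... 480 characters left out ...]
317742e-01,  6.72613710e-01,
        -7.26407317e-01],
       [ 0.00000000e+00,  0.00000000e+00,  0.00000000e+00,
         1.00000000e+00]])}
wrist {'mtx': array([[267.80464187,   0.        , 252.65136507],
       [  0.        , 267.80464187, 191.17720059],
       [  0.        ,   0.        ,   1.        ]]), 'k1': 0.011807952894723904, 'tool_from_camera': array([[ 9.99999781e-01,  6.29296551e-04,  2.03380388e-04,
        -7.40701865e-04],
       [ 6.60984366e-04, -9.61180259e-01, -2.75920412e-01,
        -7.47978515e-02],
       [ 2.18494505e-05,  2.75920486e-01, -9.61180464e-01,
        -1.61630059e-01],
       [ 0.00000000e+00,  0.00000000e+00,  0.00000000e+00,
         1.00000000e+00]])}
```

View pics/scene0.png

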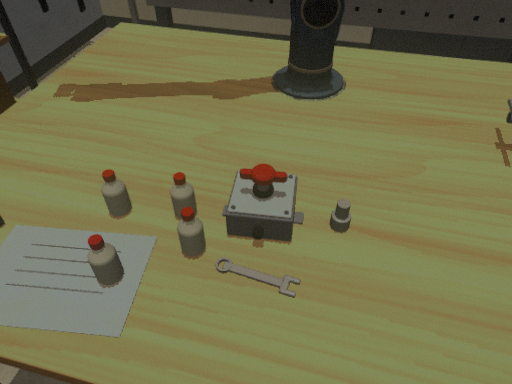

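View pics/side0.png

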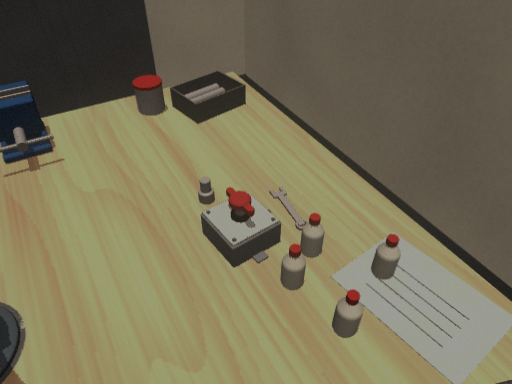

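View pics/wrist0.png

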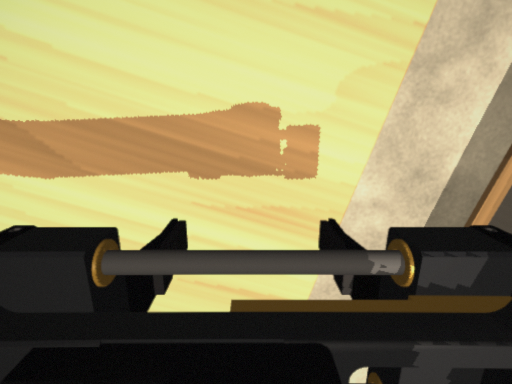

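The scene view shows the station at (263,200) with its winged red head at (263,174). The pin is at (341,216), the wrench at (258,277), and four bottles at (117,195), (183,196), (191,232) and (105,260). Next I measure.

```bash
cat > h.py <<'E'
import numpy as np, cv2
from plant import telemetry, imaging
from scipy.spatial.transform import Rotation as R
def cam(n,s=None):
    c=imaging.camera_params(n)
    if n=="wrist":
        T=np.eye(4);T[:3,:3]=R.from_euler('xyz',s["tool_rot"],degrees=True).as_matrix();T[:3,3]=s["tool_pos"]
        W=T@c["tool_from_camera"]
    else: W=np.linalg.inv(c["world_to_cam"])
    return c["mtx"],c["k1"],W
def slopes(K,k1,uv):
    q=(np.atleast_2d(uv)-K[:2,2])/K[0,0]; r=np.linalg.norm(q,axis=1); x=r.copy()
    for _ in range(20): x=r/(1+k1*x*x)
    return q*(x/np.maximum(r,1e-9))[:,None]
def rays(C,uv):
    K,k1,W=C; s=slopes(K,k1,uv)
    d=np.c_[s[:,0],-s[:,1],-np.ones(len(s))]
    return W[:3,3], d@W[:3,:3].T
def plane(C,uv,z):
    o,d=rays(C,uv); return o+d*((z-o[2])/d[:,2])[:,None]
def deproj(C,uv,dep):
    o,d=rays(C,uv); return o+d*np.asarray(dep)[:,None]
def tri(C1,p1,C2,p2):
    A=[];b=[]
    for C,p in((C1,p1),(C2,p2)):
        o,d=rays(C,p); d=d[0]/np.linalg.norm(d[0]); P=np.eye(3)-np.outer(d,d); A.append(P);b.append(P@o)
    x,res,_,_=np.linalg.lstsq(np.vstack(A),np.hstack(b),rcond=None); return x,np.sqrt(res)
def redmask(p):
    h=cv2.cvtColor(p,cv2.COLOR_RGB2HSV); return (((h[...,0]<8)|(h[...,0]>172))&(h[...,1]>150)&(h[...,2]>60)).astype(np.uint8)
E
python3 - <<'E'
from h import *
P={}
for n in("scene","side"):
    f=np.load(n+"0.npz");p,d=f["p"],f["d"];m=redmask(p)
    C=cam(n);nn,l,st,ce=cv2.connectedComponentsWithStats(m)
    for i in range(1,nn):
        if st[i,4]<25: continue
        v,u=np.nonzero(l==i); dd=d[v,u];ok=dd>0
        X=deproj(C,np.c_[u,v][ok],dd[ok])
        print(n,st[i],ce[i].round(1),"med",np.median(X,0).round(3),"zmax",np.percentile(X[:,2],[5,50,97]).round(3))
        top=X[X[:,2]>np.percentile(X[:,2],97)-.004]; print("   top",top.mean(0).round(4),len(top))
    s=cv2.resize(p[140:310,150:330] if n=="scene" else p[160:330,180:330],None,fx=4 if n=="side" else 3.5,fy=4 if n=="side" else 3.5,interpolation=cv2.INTER_CUBIC)
    cv2.imwrite(f"pics/{n}crop.png",s[:600,:,::-1])
E
```

```text
scene [240 164  47  17 429] [263.1 172.5] med [0.587 0.003 0.124] zmax [0.119 0.124 0.128]
   top [0.5858 0.002  0.1259] 228
scene [102 170  11   7  46] [107.6 172.9] med [ 0.644 -0.297  0.103] zmax [0.102 0.103 0.105]
   top [ 0.6442 -0.2973  0.103 ] 46
scene [174 173  10   7  52] [178.7 175.9] med [ 0.617 -0.159  0.104] zmax [0.102 0.104 0.106]
   top [ 0.6172 -0.159   0.1035] 52
scene [181 207  13   9  91] [186.8 211.2] med [ 0.7   -0.109  0.103] zmax [0.101 0.103 0.105]
   top [ 0.7004 -0.1081  0.1036] 83
scene [ 88 234  14  15 116] [ 94.4 239.7] med [ 0.799 -0.231  0.104] zmax [0.101 0.104 0.105]
   top [ 0.7986 -0.2322  0.1037] 110
side [132  75  30  15 355] [146.4  81.9] med [0.597 0.663 0.101] zmax [0.096 0.101 0.104]
   top [0.5976 0.6674 0.1013] 277
side [226 188  28  28 420] [239.9 200.1] med [ 0.579 -0.008  0.124] zmax [0.114 0.124 0.129]
   top [ 5.805e-01 -4.000e-04  1.276e-01] 178
side [310 213  10  12  85] [314.6 218.2] med [ 0.696 -0.112  0.104] zmax [0.093 0.104 0.106]
   top [ 0.6975 -0.1094  0.1048] 63
side [387 235  12  12 103] [392.3 240.1] med [ 0.793 -0.236  0.104] zmax [0.093 0.104 0.107]
   top [ 0.7955 -0.2331  0.1049] 63
side [290 244  11  13 116] [294.7 250. ] med [ 0.613 -0.163  0.104] zmax [0.093 0.104 0.107]
   top [ 0.6145 -0.1602  0.1049] 76
side [347 290  13  15 143] [352.7 296.6] med [ 0.64  -0.3    0.104] zmax [0.093 0.104 0.106]
   top [ 0.6422 -0.2973  0.1044] 106
```

View pics/scenecrop.png

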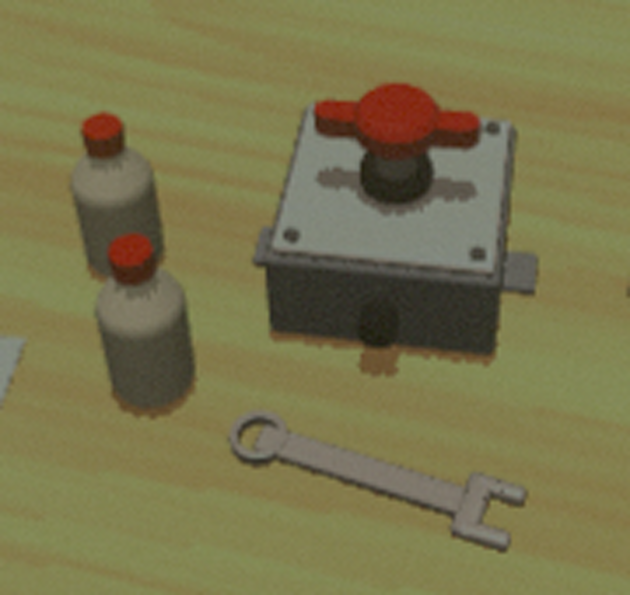

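View pics/sidecrop.png

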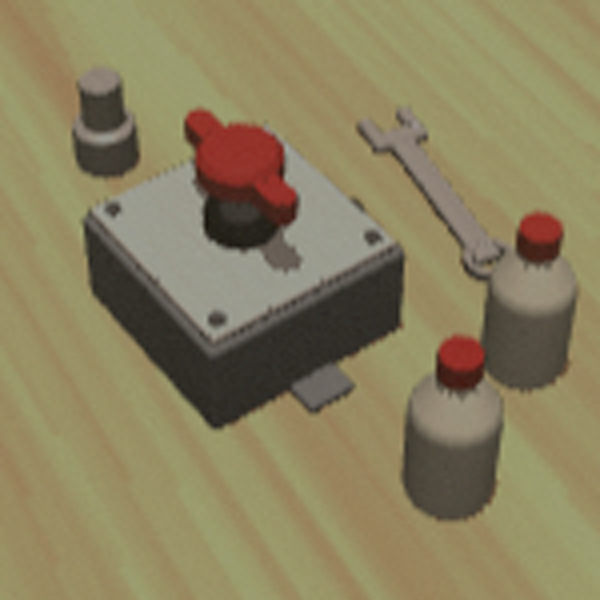

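```bash
python3 - <<'E'
from h import *
for n,uvc in(("scene",(263,172)),("side",(240,200))):
    f=np.load(n+"0.npz");p,d=f["p"],f["d"];m=redmask(p);C=cam(n);nn,l,st,ce=cv2.connectedComponentsWithStats(m)
    v,u=np.nonzero(l==l[uvc[1],uvc[0]]); X=deproj(C,np.c_[u,v],d[v,u])
    up=X[X[:,2]>.125]; (c,r)=cv2.minEnclosingCircle(up[:,:2].astype(np.float32)); print(n,"top circle",c,r,"mean",up.mean(0),len(up))
    a=X[X[:,2]>.105][:,:2]; w,V=np.linalg.eigh(np.cov(a.T)); print("axis deg",np.degrees(np.arctan2(V[1,1],V[0,1])), "len",np.ptp((a)@V[:,1]),"mid",a.mean(0))
    e=(a-a.mean(0))@V[:,1]; print(a[e.argmin()],a[e.argmax()],(a[e.argmin()]+a[e.argmax()])/2)
    # plane cast of mask contour centroid at z
C1,C2=cam("scene"),cam("side")
# ear tips by triangulation of the outermost pixels
for n,uvc in(("scene",(263,172)),("side",(240,200))):
    p=np.load(n+"0.npz")["p"];l=cv2.connectedComponents(redmask(p))[1];k=l==l[uvc[1],uvc[0]]
    v,u=np.nonzero(k);X=plane(cam(n),np.c_[u,v],.121)[:,:2]
    w,V=np.linalg.eigh(np.cov(X.T));e=(X-X.mean(0))@V[:,1];i,j=e.argmin(),e.argmax();print(n,"tips px",u[i],v[i],u[j],v[j],X[i],X[j])
# lid mask for box yaw
E
```

```text
scene top circle (0.5847375392913818, 0.0026984838768839836) 0.020113155245780945 mean [0.58468321 0.00187508 0.12636998] 169
axis deg 97.03944085646292 len 0.08866549675626764 mid [0.58719275 0.00269686]
[ 0.58771611 -0.04275489] [0.58089616 0.04574189] [0.58430614 0.0014935 ]
side top circle (0.4367489218711853, -0.27323678135871887) 0.33002185821533203 mean [ 0.57877141 -0.00363073  0.13042878] 191
axis deg 70.50213924887383 len 0.6731249085637248 mid [ 0.57795044 -0.00747596]
[ 0.29098923 -0.56921405] [0.57424575 0.0445657 ] [ 0.43261749 -0.26232418]
scene tips px 240 170 286 176 [ 0.58904361 -0.04231898] [0.58338018 0.04614537]
side tips px 251 215 227 188 [ 0.578221   -0.05451712] [0.57413015 0.04431521]
```

>>> apply_moves(
  increments=[
    [0,0,-0.03,0,0,0,1],
    [0,0,-0.03,0,0,0,1],
  ],
)

```text
time_s: 0.35
tool_pos: [0.1991, -0.6441, 0.2817]
tool_rot: [180.0, 0.2, -72.8]
contact_force: [0.7, -0.6, -0.4]
opening: 0.0867
```

Scene depth puts the head centre at about (0.583, 0.001), with the ear axis about 95° from +x. The side camera's ear tips agree roughly. No red item other than the bottle caps and a jar resembles the head. I'll fly over for a close look.

>>> apply_moves(
  increments=[
    [-0.0263,-0.0305,0,0,0,0,0],
    [-0.0263,-0.0305,0,0,0,0,0],
    [-0.0263,-0.0305,0,0,0,0,0],
    [-0.0263,-0.0305,0,0,0,0,0],
    [-0.0263,-0.0305,0,0,0,0,0],
    [-0.0263,-0.0305,0,0,0,0,0],
    [-0.0263,-0.0305,0,0,0,0,0],
    [-0.0263,-0.0305,0,0,0,0,0],
    [-0.0263,-0.0305,0,0,0,0,0],
  ],
)

```text
time_s: 1.25
tool_pos: [0.3922, -0.3361, 0.2825]
tool_rot: [180.0, -0.0, -72.8]
contact_force: [0.4, -0.9, -0.0]
opening: 0.0229
```

>>> apply_moves(
  increments=[
    [-0.0263,-0.0305,0,0,0,0,0],
    [-0.0263,-0.0305,0,0,0,0,0],
    [-0.0263,-0.0305,0,0,0,0,0],
    [-0.0263,-0.0305,0,0,0,0,0],
    [-0.0263,-0.0305,0,0,0,0,0],
    [-0.0263,-0.0305,0,0,0,0,0],
    [-0.0263,-0.0305,0,0,0,0,0],
    [-0.0263,-0.0305,0,0,0,0,0],
    [-0.0263,-0.0305,0,0,0,0,0],
  ],
)

```text
time_s: 2.15
tool_pos: [0.5846, -0.0292, 0.2824]
tool_rot: [180.0, -0.0, -72.8]
contact_force: [2.0, -1.2, -0.6]
opening: 0.0003
```

>>> apply_moves(
  increments=[
    [0,0,0.005,0,0,-0.14,0],
    [0,0,0.005,0,0,-0.14,0],
    [0,0,0.005,0,0,-0.14,0],
    [0,0,0.005,0,0,-0.14,0],
    [0,0,0.005,0,0,-0.14,0],
    [0,0,0.005,0,0,-0.14,0],
    [0,0,0.005,0,0,-0.14,0],
    [0,0,0.005,0,0,-0.14,0],
    [0,0,0.0,0,0,-0.14,0],
    [0,0,0,0,0,0,0],
  ],
)

```text
time_s: 3.15
tool_pos: [0.5838, -0.0307, 0.242]
tool_rot: [-180.0, 0.1, -0.7]
contact_force: [-0.5, -0.6, 0.5]
opening: -0.0
```

```bash
python3 - <<'E'
from h import *
s=telemetry.sense();print(s["tool_pos"],s["tool_rot"],s["opening"],s["contact_force"],s["joint_positions"].round(1))
p,d=imaging.get_image("wrist");np.savez("w1.npz",p=p,d=d,pos=s["tool_pos"],rot=s["tool_rot"]);cv2.imwrite("pics/w1.png",p[...,::-1])
C=cam("wrist",s);l=cv2.connectedComponentsWithStats(redmask(p));
for i in range(1,l[0]):
    if l[2][i,4]<100: continue
    v,u=np.nonzero(l[1]==i);X=deproj(C,np.c_[u,v],d[v,u]);print(l[2][i],np.percentile(X[:,2],[5,50,95]).round(4))
    t=X[X[:,2]>.1255];
    if len(t)>20: print("top",cv2.minEnclosingCircle(t[:,:2].astype(np.float32)))
    Y=plane(C,np.c_[u,v],.121)[:,:2].astype(np.float32);print("rect",cv2.minAreaRect(Y),Y.mean(0))
E
```

```text
[ 0.5837772  -0.03067561  0.24196953] [-1.79977265e+02  6.19265877e-02 -6.55766310e-01] -4.691752715110158e-05 [-0.48141051 -0.60089991  0.48375294] [ 28.4  21.9 -38.7  97.5  14.8  65.8 -15.1]
[ 230  113   44   84 2035] [0.1198 0.1256 0.1282]
top ((0.5802645683288574, 0.013989168219268322), 0.03167176619172096)
rect ((0.5820656418800354, 0.00240296870470047), (0.04591173306107521, 0.08201459050178528), 31.816499710083008) [0.5817584  0.00364201]
```

View pics/w1.png

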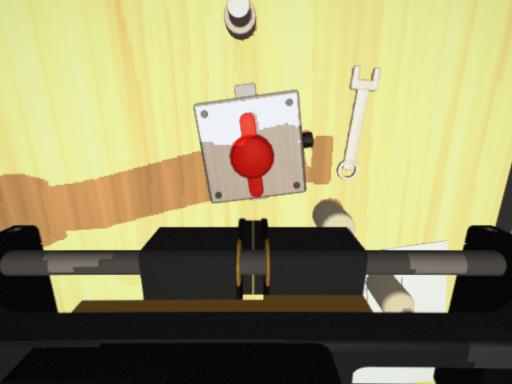

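The wrist view is clear. The head is at (251,156), with ear tips at (247,114) and (257,195). The pin is at (239,15), the wrench at (358,125) and a bottle at (335,215).

```bash
python3 - <<'E'
from h import *
f=np.load("w1.npz");s=dict(tool_pos=f["pos"],tool_rot=f["rot"]);C=cam("wrist",s)
m=redmask(f["p"]);m=cv2.morphologyEx(m,cv2.MORPH_CLOSE,np.ones((5,5),np.uint8));m=np.pad(m,0)
D=cv2.distanceTransform(m,cv2.DIST_L2,5);_,mx,_,loc=cv2.minMaxLoc(D);yy,xx=np.nonzero(D>mx-1.0);c=(xx.mean(),yy.mean());print("circle",c,mx)
v,u=np.nonzero(m);X=plane(C,np.c_[u,v],.121)[:,:2];cc=plane(C,[c],.122)[0];print("centre",cc)
r=np.linalg.norm(X-cc[:2],axis=1)
for sgn in(1,-1):
    k=(r>.030)&(r<.044)&(sgn*(X[:,1]-cc[1])>0);e=X[k].mean(0);print("ear",e,"ang",np.degrees(np.arctan2(*(sgn*(e-cc[:2]))[::-1])),k.sum(), "rmax",r[sgn*(X[:,1]-cc[1])>0].max())
# two-view height check: centre in scene/side + wrist
for n,uvc in(("scene",(263,172)),("side",(240,200))):
    p=np.load(n+"0.npz")["p"];mm=redmask(p);l=cv2.connectedComponents(mm)[1];k=(l==l[uvc[1],uvc[0]]).astype(np.uint8)
    k=cv2.morphologyEx(k,cv2.MORPH_CLOSE,np.ones((3,3),np.uint8));DD=cv2.distanceTransform(k,cv2.DIST_L2,5);y,x=np.nonzero(DD>DD.max()-.7)
    print(n,x.mean(),y.mean(),tri(C,c,cam(n),(x.mean(),y.mean())))
d=f["d"];g=[(v,u) for v in(151,156,161) for u in(246,251,256)];print("depth top z",deproj(C,[(u,v) for v,u in g],[d[a] for a in g])[:,2].round(4))
E
```

```text
circle (np.float64(251.5), np.float64(156.0)) 21.172096252441406
centre [0.58177051 0.00321743 0.122     ]
ear [0.57766579 0.03930137] ang 96.48977086704406 183 rmax 0.04380368451286064
ear [ 0.58614242 -0.03301675] ang 96.879886557926 159 rmax 0.04514900375304165
scene 263.2857142857143 172.42857142857142 (array([0.5817933 , 0.00223576, 0.11851929]), array([0.000648]))
side 239.85714285714286 200.14285714285714 (array([0.58223952, 0.00195161, 0.11513117]), array([0.00080461]))
depth top z [0.1277 0.1286 0.1277 0.1272 0.1292 0.1277 0.1275 0.1288 0.1274]
```

Head centre is (0.582, 0.002), top at 0.128, and ears at 96.7°. I'll position above it, with yaw matched to the ears.

>>> apply_moves(
  increments=[
    [-0.0011,-0.0164,0.02,0,0,0,0],
    [-0.0011,-0.0164,0.02,0,0,0,0],
    [0,0,0.02,0,0,-0.064,0],
    [0,0,0.02,0,0,-0.064,0],
    [0,0,0.015,0,0,0,0],
    [0,0,0,0,0,0,0],
    [0,0,0,0,0,0,0],
  ],
)

```text
time_s: 3.9
tool_pos: [0.5826, 0.0023, 0.1479]
tool_rot: [180.0, -0.0, 6.6]
contact_force: [-0.7, -0.4, 0.5]
opening: 0.0005
```

```bash
python3 - <<'E'
from h import *
s=telemetry.sense();print(s["tool_pos"],s["tool_rot"],s["contact_force"])
E
```

```text
[0.58261554 0.0023156  0.14790365] [ 1.79997888e+02 -2.82317723e-02  6.58611609e+00] [-0.7241542  -0.41029001  0.4628966 ]
```

>>> apply_moves(
  increments=[
    [0,0,0.009,0,0,0,0],
    [0,0,0.008,0,0,0,0],
    [0,0,0.002,0,0,0,0],
    [0,0,0.002,0,0,0,0],
  ],
)

```text
time_s: 4.3
tool_pos: [0.5821, 0.0022, 0.1268]
tool_rot: [180.0, 0.0, 6.7]
contact_force: [-2.3, -0.4, 3.1]
opening: 0.0005
```

>>> apply_moves(
  increments=[
    [0,0,0.001,0,0,0,0],
    [0,0,0.001,0,0,0,0],
    [0,0,0,0,0,0,0],
  ],
)

```text
time_s: 4.6
tool_pos: [0.5824, 0.0024, 0.1243]
tool_rot: [-180.0, -0.0, 6.7]
contact_force: [0.7, -0.0, 0.1]
opening: 0.0005
```

>>> apply_moves(
  increments=[
    [0,0,0.001,0,0,0,0],
    [0,0,0.001,0,0,0,0],
    [0,0,0,0,0,0,0],
  ],
)

```text
time_s: 4.9
tool_pos: [0.5822, 0.0023, 0.1223]
tool_rot: [-180.0, 0.0, 6.7]
contact_force: [0.2, -0.1, -0.5]
opening: 0.0003
```

>>> apply_moves(
  increments=[
    [0,0,0.001,0,0,0,0],
    [0,0,0.001,0,0,0,0],
    [0,0,0,0,0,0,0],
  ],
)

```text
time_s: 5.2
tool_pos: [0.5823, 0.0024, 0.1205]
tool_rot: [180.0, -0.0, 6.7]
contact_force: [0.5, -0.2, 0.5]
opening: 0.0004
```

The force has vanished, so it has probably snapped in. I'll rise and verify.

>>> apply_moves(
  increments=[
    [0,0,-0.002,0,0,0,0],
    [0,0,-0.02,0,0,0,0],
    [0,0,-0.04,0,0,0,0],
    [0,0.015,-0.04,0,0,0,0],
    [0,0.015,-0.02,0,0,0,0],
    [0,0,0,0,0,0,0],
    [0,0,0,0,0,0,0],
  ],
)

```text
time_s: 5.9
tool_pos: [0.5854, -0.0275, 0.2423]
tool_rot: [-180.0, 0.0, 6.7]
contact_force: [0.0, 0.8, -1.3]
opening: 0.0008
```

```bash
cat > look.py <<'E'
from h import *
import sys
s=telemetry.sense();print(s["tool_pos"],s["tool_rot"])
p,d=imaging.get_image("wrist");C=cam("wrist",s);cv2.imwrite(f"pics/{sys.argv[1]}.png",p[...,::-1])
m=cv2.morphologyEx(redmask(p),cv2.MORPH_CLOSE,np.ones((5,5),np.uint8))
nn,l,st,_=cv2.connectedComponentsWithStats(m); m=(l==1+st[1:,4].argmax()).astype(np.uint8)
D=cv2.distanceTransform(m,cv2.DIST_L2,5);yy,xx=np.nonzero(D>D.max()-1.0);c=(xx.mean(),yy.mean())
a,b=int(round(c[0])),int(round(c[1]));g=[(x,y) for x in range(a-6,a+7) for y in range(b-6,b+7)]
z=np.median(deproj(C,g,[d[y,x] for x,y in g])[:,2]);print("px",c,"top z",z)
v,u=np.nonzero(m);X=plane(C,np.c_[u,v],z-.007)[:,:2];cc=plane(C,[c],z-.006)[0];print("centre",cc);r=np.linalg.norm(X-cc[:2],axis=1)
for sg in(1,-1):
    k=(r>.03)&(r<.044)&(sg*(X[:,1]-cc[1])>0)
    if k.sum()>10:
        e=X[k].mean(0);print("ear",e,"ang",np.degrees(np.arctan2(*(sg*(e-cc[:2]))[::-1])),k.sum())
E
python3 look.py w2
```

```text
[ 0.58541828 -0.02753247  0.24233758] [-1.79998474e+02  9.77043458e-03  6.66286389e+00]
px (np.float64(253.4), np.float64(157.2)) top z 0.11940984247112474
centre [0.58159816 0.0035346  0.11340984]
ear [0.5773664  0.03942843] ang 96.72393069182745 170
ear [ 0.58547684 -0.03278524] ang 96.09564218394495 150
```

View pics/w2.png

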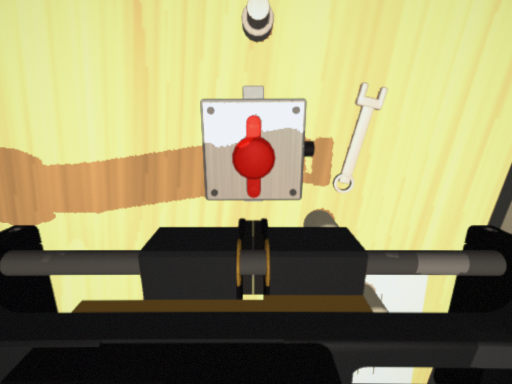

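The picture shows the head latched: top z is 0.119, and the ears at (253,122)/(253,188) are still at 96.6°. Now to the counter-clockwise side of ear_a, and down beside it.

>>> apply_moves(
  increments=[
    [-0.015,-0.0341,0,0,0,0,0],
    [-0.015,-0.0341,0,0,0,0,0],
    [0,0,0.03,0,0,0,0],
    [0,0,0.03,0,0,0,0],
    [0,0,0.03,0,0,0,0],
    [0,0,0.02,0,0,0,0],
    [0,0,0.018,0,0,0,0],
    [0,0,0.018,0,0,0,0],
    [0,0,0,0,0,0,0],
  ],
)

```text
time_s: 6.85
tool_pos: [0.5447, 0.0373, 0.093]
tool_rot: [-179.9, 0.5, 6.8]
contact_force: [-0.1, 0.1, 0.4]
opening: 0.0004
```

```bash
python3 - <<'E'
from h import *
s=telemetry.sense();print(s["tool_pos"],s["contact_force"],s["joint_positions"].round(1))
for n in("scene","side"):
    p,d=imaging.get_image(n); q=p[110:240,180:350] if n=="scene" else p[130:270,150:320]
    cv2.imwrite(f"pics/{n}2.png",cv2.resize(q,None,fx=4,fy=4,interpolation=cv2.INTER_CUBIC)[...,::-1])
E
```

```text
[0.54466584 0.03725334 0.09296209] [-0.06521892  0.14054684  0.44484867] [ 20.9  28.9 -37.9 110.7  23.1  48.7 -22.5]
```

View pics/scene2.png

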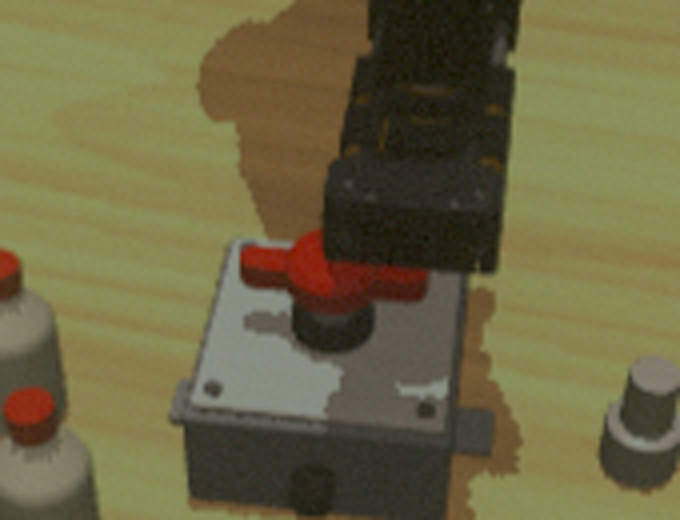

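View pics/side2.png

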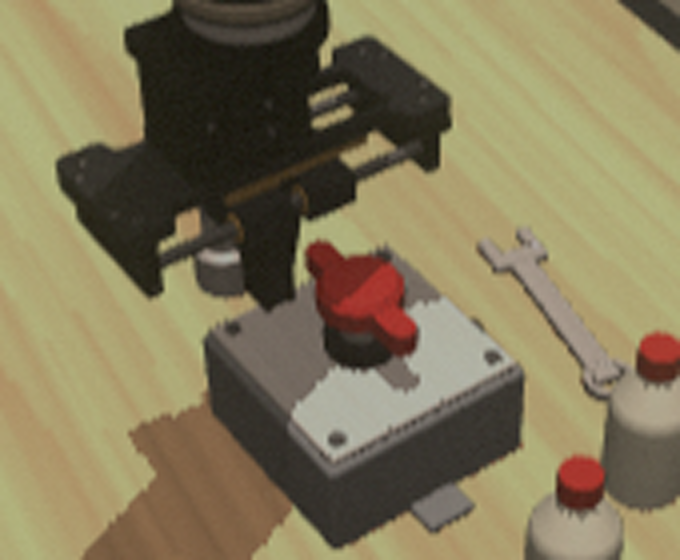

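The fingers stand beside ear_a, clear of it, with the tip about 22 mm above the lid. Now I close in gently.

>>> apply_moves(
  increments=[
    [0.003,0,0,0,0,0,0],
    [0.003,0,0,0,0,0,0],
    [0,0,0,0,0,0,0],
  ],
)

```text
time_s: 7.25
tool_pos: [0.555, 0.0376, 0.0974]
tool_rot: [180.0, -0.1, 6.7]
contact_force: [-0.3, 0.0, 1.1]
opening: 0.0004
```

>>> apply_moves(
  increments=[
    [0.002,0,0,0,0,0,0],
    [0.002,0,0,0,0,0,0],
    [0,0,0,0,0,0,0],
  ],
)

```text
time_s: 7.55
tool_pos: [0.5583, 0.0379, 0.0967]
tool_rot: [180.0, -0.0, 6.7]
contact_force: [-0.4, 0.5, -0.5]
opening: 0.0006
```

>>> apply_moves(
  increments=[
    [0.002,0,0,0,0,0,0],
    [0.002,0,0,0,0,0,0],
    [0,0,0,0,0,0,0],
  ],
)

```text
time_s: 7.85
tool_pos: [0.5618, 0.0385, 0.0965]
tool_rot: [-180.0, 0.0, 6.7]
contact_force: [-1.1, -0.4, 0.1]
opening: 0.0006
```

>>> apply_moves(
  increments=[
    [0.002,0,0,0,0,0,0],
    [0.001,0,0,0,0,0,0],
    [0,0,0,0,0,0,0],
  ],
)

```text
time_s: 8.15
tool_pos: [0.5647, 0.0393, 0.0964]
tool_rot: [-180.0, 0.0, 6.7]
contact_force: [-0.9, 1.3, 0.5]
opening: 0.0007
```

>>> apply_moves(
  increments=[
    [0.002,0,0,0,0,0,0],
    [0.001,0,0,0,0,0,0],
    [0,0,0,0,0,0,0],
  ],
)

```text
time_s: 8.45
tool_pos: [0.5679, 0.0395, 0.0965]
tool_rot: [-180.0, 0.0, 6.7]
contact_force: [-2.3, 0.9, -0.5]
opening: 0.0008
```

```bash
python3 - <<'E'
from h import *
for n in("scene","side"):
    s=telemetry.sense();print(s["contact_force"],s["tool_pos"])
    p,d=imaging.get_image(n); q=p[150:220,210:320] if n=="scene" else p[160:260,180:300]
    cv2.imwrite(f"pics/{n}3.png",cv2.resize(q,None,fx=6,fy=6,interpolation=cv2.INTER_CUBIC)[...,::-1])
E
```

```text
[-2.30431035  0.91651204 -0.50700968] [0.56786377 0.03954108 0.0964636 ]
[-2.70267156  1.47206273  0.43716454] [0.56782976 0.03938479 0.09645983]
```

View pics/side3.png

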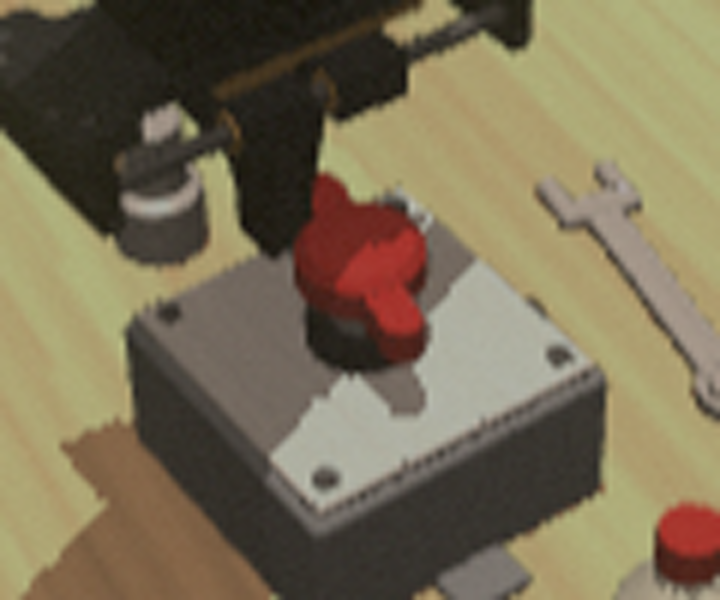

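View pics/scene3.png

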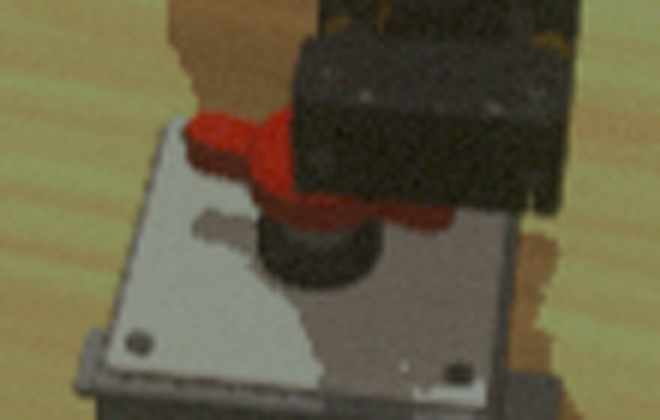

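Contact is about 2.5 N in −x/+y, and the head has just begun to turn. Now I follow an arc about the head axis (pivot at tool x 9.7 mm, y 38.4 mm), turning the tool along with it.

>>> apply_moves(
  increments=[
    [0.0019,-0.0004,0,0,0,0.05,0],
    [0.0019,-0.0004,0,0,0,0.05,0],
    [0.0019,-0.0004,0,0,0,0.05,0],
    [0,0,0,0,0,0,0],
  ],
)

```text
time_s: 8.95
tool_pos: [0.5729, 0.0408, 0.0964]
tool_rot: [180.0, 0.1, -1.9]
contact_force: [-2.9, 2.2, 0.8]
opening: 0.0006
```

>>> apply_moves(
  increments=[
    [0.0019,-0.0004,0,0,0,0.05,0],
    [0.0019,-0.0004,0,0,0,0.05,0],
    [0,0,0,0,0,0,0],
  ],
)

```text
time_s: 9.25
tool_pos: [0.5754, 0.0418, 0.0966]
tool_rot: [179.9, 0.2, -7.6]
contact_force: [-7.0, 2.3, 5.3]
opening: 0.0003
```

>>> apply_moves(
  increments=[
    [0.0019,-0.0004,0,0,0,0.05,0],
    [0.0019,-0.0004,0,0,0,0.05,0],
    [0,0,0,0,0,0,0],
  ],
)

```text
time_s: 9.55
tool_pos: [0.5798, 0.0424, 0.097]
tool_rot: [180.0, 0.1, -13.3]
contact_force: [-6.2, 3.1, 6.1]
opening: 0.0002
```

```bash
python3 - <<'E'
from h import *
for n in("scene","side"):
    s=telemetry.sense();print(s["contact_force"],s["tool_pos"],s["tool_rot"])
    p,d=imaging.get_image(n); q=p[150:220,210:320] if n=="scene" else p[160:260,180:300]
    cv2.imwrite(f"pics/{n}4.png",cv2.resize(q,None,fx=6,fy=6,interpolation=cv2.INTER_CUBIC)[...,::-1])
E
```

```text
[-6.23653571  3.13541961  6.05777534] [0.57976753 0.04237322 0.09698897] [ 1.79963131e+02  1.44038271e-01 -1.32888347e+01]
[-6.69917208  3.12458925  4.70679093] [0.57982674 0.04234777 0.09697684] [ 1.79968287e+02  1.33585464e-01 -1.32523789e+01]
```

View pics/side4.png

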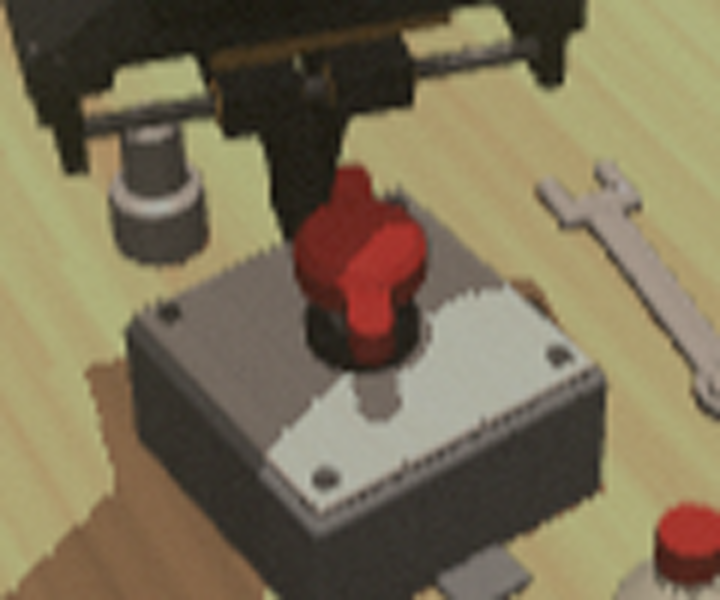

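The head is turned by about 0.45 rad and the cam is engaged at about 7 N. Carrying on.

>>> apply_moves(
  increments=[
    [0.0019,-0.0003,0,0,0,0.05,0],
    [0.0019,-0.0003,0,0,0,0.05,0],
    [0,0,0,0,0,0,0],
  ],
)

```text
time_s: 9.95
tool_pos: [0.5848, 0.0421, 0.0972]
tool_rot: [-180.0, 0.0, -19.0]
contact_force: [-3.2, 2.6, 3.4]
opening: 0.0006
```

>>> apply_moves(
  increments=[
    [0.0019,-0.0003,0,0,0,0.05,0],
    [0.0019,-0.0003,0,0,0,0.05,0],
    [0,0,0,0,0,0,0],
  ],
)

```text
time_s: 10.25
tool_pos: [0.5894, 0.041, 0.0973]
tool_rot: [-179.9, -0.1, -24.7]
contact_force: [-2.2, 2.2, 3.3]
opening: 0.0004
```

>>> apply_moves(
  increments=[
    [0.0019,-0.0003,0,0,0,0.05,0],
    [0.0019,-0.0003,0,0,0,0.04,0],
    [0,0,0,0,0,0,0],
    [0,0,0,0,0,0,0],
  ],
)

```text
time_s: 10.65
tool_pos: [0.5924, 0.0404, 0.0972]
tool_rot: [-179.9, 0.0, -29.8]
contact_force: [-3.6, 5.1, 5.6]
opening: 0.0001
```

```bash
python3 - <<'E'
from h import *
C=cam("side")
for n in("scene","side"):
    s=telemetry.sense();print(s["contact_force"],s["tool_pos"],s["tool_rot"])
    p,d=imaging.get_image(n); q=p[150:220,210:320] if n=="scene" else p[160:260,180:300]
    cv2.imwrite(f"pics/{n}5.png",cv2.resize(q,None,fx=6,fy=6,interpolation=cv2.INTER_CUBIC)[...,::-1])
    g=[(u,v) for u in range(235,246) for v in range(194,204)] if n=="side" else [(u,v) for u in range(256,262) for v in range(168,174)]
    print(n,"z",np.median(deproj(cam(n),g,[d[v,u] for u,v in g])[:,2]))
E
```

```text
[-3.61729932  5.07179889  5.63172852] [0.59237946 0.04041526 0.09716014] [-1.79934379e+02  9.26864095e-03 -2.98013888e+01]
scene z 0.20845137816312806
[-3.09145973  4.43251804  4.48118831] [0.59238238 0.04039439 0.09714502] [-1.79931985e+02  9.68996252e-03 -2.98034567e+01]
side z 0.1275027440139388
```

View pics/side5.png

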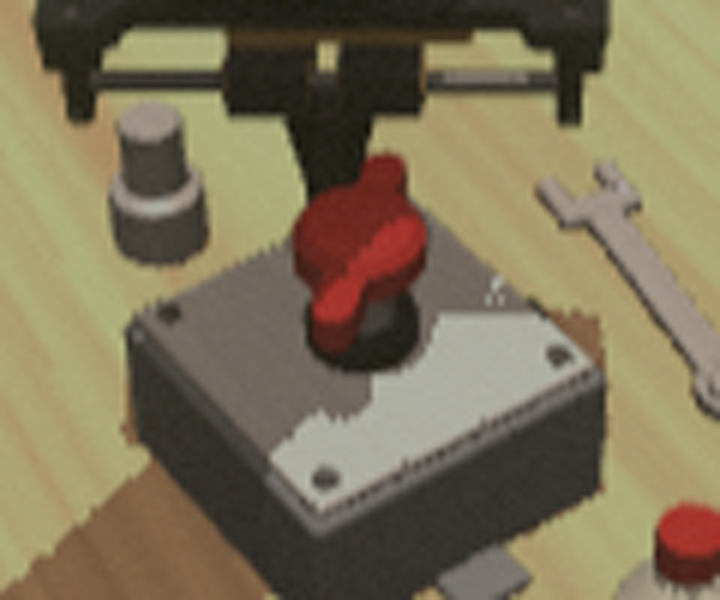

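The head is out, with a side-view top z of 0.1275 and a twist of about 0.78. I'll nudge slightly further, pause, then back off along the arc.

>>> apply_moves(
  increments=[
    [0.0011,-0.0002,0,0,0,0.03,0],
    [0,0,0,0,0,0,0],
    [0,0,0,0,0,0,0],
  ],
)

```text
time_s: 11.05
tool_pos: [0.5929, 0.0405, 0.0971]
tool_rot: [-179.9, 0.1, -31.5]
contact_force: [-4.4, 3.9, 5.9]
opening: 0.0004
```

>>> apply_moves(
  increments=[
    [-0.0018,0.0004,0,0,0,-0.05,0],
    [-0.0019,0.0004,0,0,0,-0.05,0],
    [-0.0019,0.0004,0,0,0,-0.05,0],
    [-0.0019,0.0004,0,0,0,-0.05,0],
    [-0.0019,0.0004,0,0,0,-0.05,0],
    [-0.0019,0.0004,0,0,0,-0.05,0],
    [-0.0019,0.0004,0,0,0,-0.05,0],
    [-0.0019,0.0004,0,0,0,-0.05,0],
  ],
)

```text
time_s: 11.85
tool_pos: [0.5789, 0.041, 0.097]
tool_rot: [180.0, -0.1, -8.5]
contact_force: [-1.7, 2.1, 2.9]
opening: 0.0004
```

>>> apply_moves(
  increments=[
    [-0.0019,0.0004,0,0,0,-0.05,0],
    [-0.0019,0.0004,0,0,0,-0.05,0],
    [-0.0019,0.0004,0,0,0,-0.05,0],
    [-0.0019,0.0004,0,0,0,-0.05,0],
    [-0.004,0,0,0,0,0,0],
    [-0.005,0,0,0,0,0,0],
    [-0.005,0,0,0,0,0,0],
    [-0.005,0,0,0,0,0,0],
    [-0.005,0,0,0,0,0,0],
  ],
)

```text
time_s: 12.75
tool_pos: [0.5464, 0.039, 0.0966]
tool_rot: [180.0, -0.0, 2.7]
contact_force: [-0.0, -1.1, 0.2]
opening: 0.0002
```

```bash
python3 - <<'E'
from h import *
s=telemetry.sense();print(s["contact_force"],s["tool_pos"],s["tool_rot"])
p,d=imaging.get_image("side"); q=p[160:260,180:300]
cv2.imwrite(f"pics/side6.png",cv2.resize(q,None,fx=6,fy=6,interpolation=cv2.INTER_CUBIC)[...,::-1])
g=[(u,v) for u in range(235,246) for v in range(194,204)]
print("z",np.median(deproj(cam("side"),g,[d[v,u] for u,v in g])[:,2]))
E
```

```text
[-0.03656661 -1.10581583  0.24406041] [0.5463732  0.03902371 0.09656411] [ 1.79980594e+02 -1.77814587e-02  2.68730482e+00]
z 0.12768368634697608
```

View pics/side6.png

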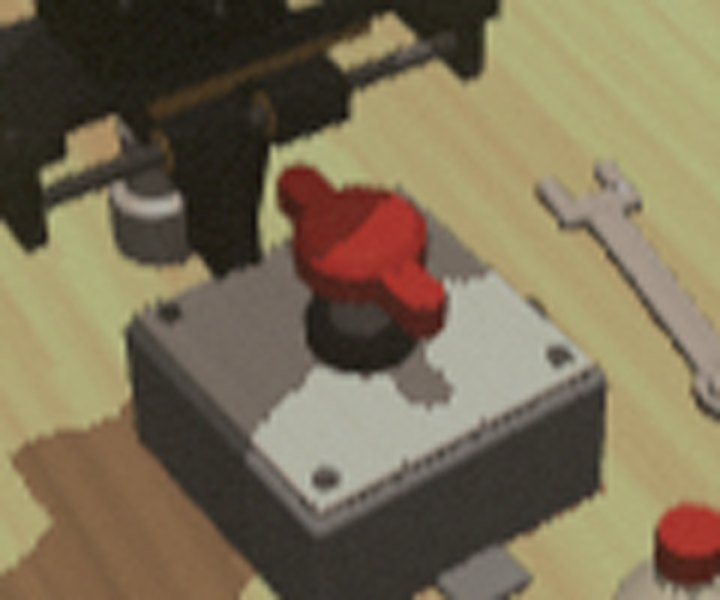

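The head is out and turned back. I'll rise and check from above.

>>> apply_moves(
  increments=[
    [0,0,-0.02,0,0,0,0],
    [0,0,-0.04,0,0,0,0],
    [0,0,-0.045,0,0,0,0],
    [0,0,-0.04,0,0,0,0],
    [0.018,0.034,0,0,0,0,0],
    [0.018,0.034,0,0,0,0,0],
    [0,0,0,0,0,0,0],
    [0,0,0,0,0,0,0],
  ],
)

```text
time_s: 13.6
tool_pos: [0.5858, -0.028, 0.2411]
tool_rot: [-180.0, 0.0, 2.6]
contact_force: [-0.6, 0.1, -0.3]
opening: 0.0008
```

```bash
python3 look.py w7; python3 - <<'E'
from h import *
s=telemetry.sense();print(s["contact_force"])
p,d=imaging.get_image("side");cv2.imwrite("pics/side7.png",p[...,::-1])
f=np.load("side0.npz");df=cv2.absdiff(p,f["p"]).max(2)
for nm,(a,b,c,e) in dict(pin=(175,205,195,218),wrench=(185,230,268,308),bot1=(210,258,298,328),bot2=(243,292,278,308)).items(): print(nm,df[a:b,c:e].mean())
g=[(u,v) for u in range(235,246) for v in range(194,204)]
print("z now/start",[np.median(deproj(cam("side"),g,[q[v,u] for u,v in g])[:,2]) for q in(d,f["d"])])
E
```

```text
[ 0.58584705 -0.02797302  0.24110127] [-1.79979956e+02  3.49452305e-02  2.56094759e+00]
px (np.float64(251.0), np.float64(158.0)) top z 0.1275830355378363
centre [0.58158828 0.00374675 0.12158304]
ear [0.57734832 0.0396693 ] ang 96.73150708027597 180
ear [ 0.58598497 -0.03259944] ang 96.8973955750986 162
[0.04004373 0.85240309 0.39590895]
pin 14.444927536231884
wrench 20.315
bot1 15.06875
bot2 14.72108843537415
z now/start [np.float64(0.12758663007639565), np.float64(0.1276676725438327)]
```

View pics/w7.png

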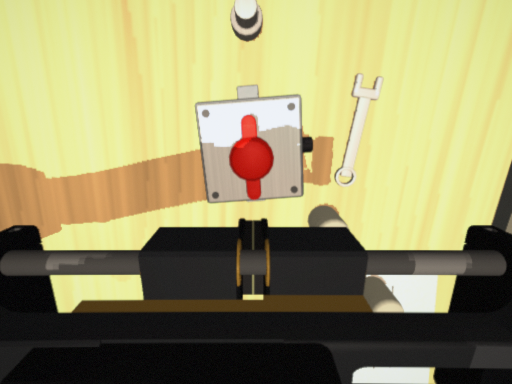

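View pics/side7.png

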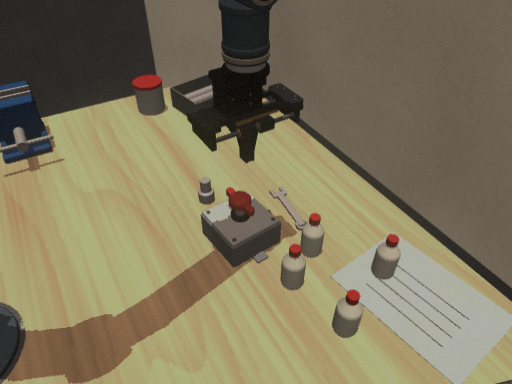

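The head is out with its ears back at 96.8°, as at the start. The pin (206,190), wrench (288,208) and bottles are where they were, and the arm is clear.

```bash
python3 -c "
from plant import job_done
print(job_done())"
```

```text
the job is handed in; nothing more can be done
None
```

The stop button was pressed until it latched, turned clockwise by ear_a until the latch let go, and left standing out; I handed the job in at about 14 s.

- **Press:** I pressed straight down with the closed fingertips. The highest vertical force I read was about 3 N. The wrist camera then showed the head's top at 0.119 m, with the ears not turned.
- **Turn:** I pushed ear_a round clockwise to about 0.8 rad, an angle worked out from the tool's position. The forces I read stayed under about 10 N. I then backed off along the same arc and rose clear.
- **Head at the end:** The top is at 0.1276 m in both the wrist and side views, against 0.1277 m at the start. The ears are at about 96.8°, against 96.5 to 96.9° at the start.
- **Objects around it:** The pin, wrench and bottles look unmoved in the side view. My picture-difference check on them showed nothing useful, because noise and the arm's changed shadow swamped it, so this rests on looking at the pictures.
- **Clearance:** The contact force read about zero when I handed in.

The wrist view and the two-view triangulation disagreed by 1 to 2 mm on the head centre's y. That is within the stated calibration, and I used a value in between.

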